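# Lock the light sensor onto the lamp column

## Task

Set the light sensor head stem-down into the socket on top of the lamp column, gently and fully home, and let go of it. Then take the slim knurled clamp ring that lies between the column's two fixed rings, bearing on neither of them, and turn it clockwise (seen from above) until you feel it bite; nip it up a further five to ten degrees and no more, and let go. Leave the other things on the bench where they are.

Things in the scene. Friction and masses are not known exactly. Their poses are not given: they have to be found in the camera images.
- sensor_mid (a point): Light sensor head, loose, standing upright on its stem on the bench; one piece: aluminium stem 24 mm in diameter and 18 mm long with a 2 mm chamfer at its foot, and on it a round black head 36 mm in diameter and 22 mm tall (grip it there). 40 mm tall in all, about 0.12 kg. This point lies on its axis, half-way up: 20 mm above the foot, 2 mm above the head's underside. z is its axis, up.
- socket (a point): Centre of the mouth of the socket in the top of the lamp column, 82 mm above the bench: round hole, axis vertical, 26.4 mm in diameter, 21 mm deep. The sensor is fully home when the underside of its head sits on the rim, its mid-point then being 2 mm above this point (the head then reaches 22 mm above the rim).
- clamp (a point): Middle of the slim black knurled clamp ring, on the column's vertical axis, 67 mm above the bench. The ring is 58 mm in outer diameter and 12 mm tall (61 to 73 mm above the bench), and turns about the column's axis. Below it is the fixed lower ring, above it the fixed top ring. It starts slack and turns lightly clockwise, with about 0.12 N m, for 25 to 60 degrees (unknown, not to be seen), then bites: from there it takes about 0.6 N m and stays where it is left.
- lower_ring: Fixed lower ring (dark steel neck) under the clamp ring, 64 mm in diameter, from 40 to 60 mm above the bench; origin at the centre of its underside. It stands on the lamp house, a grey box 120 x 120 x 40 mm fixed to the bench.
- top_ring: Fixed aluminium top ring above the clamp ring, 48 mm in diameter, its top 82 mm above the bench, showing 9 mm of its height; it holds the socket. Origin on the axis, 60 mm above the bench.
- jar: Bystander: clear screw-top jar, 52 mm in diameter, 70 mm tall; origin at the centre of its underside.
- lens_cell: Bystander: empty dark steel lens cell, a shallow open cup 52 mm in diameter, 14 mm tall; origin at the centre of its underside.
- plug_block: Bystander: black socket block 50 x 40 x 22 mm with two posts 18 mm tall on top; origin at the centre of its underside.
- collet_mid (a point): Centre of the small steel collet hidden inside the column's neck, on the axis. Nothing to handle: it stays still while the clamp ring is slack, and once the ring has bitten it is drawn straight down by 8 mm per rad of further turning (0.14 mm per degree), so the right nip draws it down by only about a millimetre.
- screwdriver: Bystander: red-handled screwdriver lying on the bench to the robot's left; origin under its middle.

How it is judged:
On the way, in this order (a step that is already met when the one before it is completed fails the run):
1. the sensor head is home in the socket (horizontal distance between sensor_mid and socket below 0.003 m and z of sensor_mid in the frame of socket below 0.0035 m and angle between sensor_mid's own z axis and vertical below 0.06 rad and contact force between the fingers and sensor below 0.1 N), for 0.3 s.
2. the clamp ring has bitten and been nipped up (distance of collet_mid from where it was at the start of the episode above 0.0004 m), for 0.1 s.
At the end, for the whole second after the job is handed in: The sensor head sits in the socket, upright within 0.06 rad, within 3 mm of its axis and within 1.5 mm of fully home, and the clamp ring has been turned 0.05 to 0.24 rad past the point where it bites (the collet drawn down by 0.4 to 1.92 mm) (horizontal distance between sensor_mid and socket below 0.003 m and z of sensor_mid in the frame of socket below 0.0035 m and angle between sensor_mid's own z axis and vertical below 0.06 rad and distance of collet_mid from where it was at the start of the episode between 0.0004 and 0.00192 m); the robot touches nothing.
It fails at once if the clamp ring is overtightened (more than 0.24 rad past the bite: collet drawn down over 1.92 mm) (distance of collet_mid from where it was at the start of the episode above 0.00192 m).
It fails at once if the fingers bear on a fixed ring (more than 4 N) (contact force between the fingers and lower_ring above 4 N or contact force between the fingers and top_ring above 4 N).
It fails at once if the sensor head is pushed on the column harder than 25 N (contact force between sensor and top_ring above 25 N or contact force between sensor and lower_ring above 25 N).
It fails at once if a bystander is shifted more than 20 mm (distance of any of jar, lens_cell, plug_block, screwdriver from where it was at the start of the episode above 0.02 m).
It also fails if it takes over 72 s, if anything falls off the work surface, if the arm or the gripper's body presses on something with over 40 N, if the wrist force passes 120 N, or if a joint passes its speed limit or range.

## Robot

A 6-joint arm with a two-finger parallel gripper is mounted at the origin on the work surface. World frame = base frame: x ahead of the robot, y to its left, z up, the work surface at z = 0. Lengths are in m, angles in rad, forces in N, time in s.
With the tool pointing down it reaches from about 0.35 to 0.975 m from the base axis. Payload 4.9 kg.
Tool frame: the origin (TCP) lies on the front face of the gripper's body, between the roots of the fingers; the fingertips stand ctrl.tip_extent ahead of it and the grasp point (between the pads) lies 54 mm ahead of it (ctrl.tip_extent is the distance from the TCP to the fingertips, in m); z points along the fingers, y is the line along which they close (so a half turn about z gives the same grasp; the last joint's range is limited). The gripper opens to 85 mm and grips with 20 to 120 N. Pads are 22 mm wide; open, the fingers measure 114 mm over their backs; the gripper's body (76 mm by 85 mm) begins 54 mm behind the grasp point. The pads swing forward as they close: fully open they stand 13 mm farther back than shut.
Start: joints at [-1.226, 0.053, 1.613, -0, 1.476, -0.119], TCP at [0.28, -0.559, 0.304] pointing down, gripper open.
Joint ranges: [-3.01, 3.01], [-1.01, 2.22], [0.06, 2.58], [-1.02, 4.17], [0.09, 2.62], [-3.14, 3.14]. Speed limits (rad/s): [2.57, 2.57, 3.14, 3.14, 3.14, 3.14].

## Interface

Orientations are given as a rotation vector (axis times angle).
In Python, from station import ctrl gives the robot as it stands.
- The arm moves only by the tool apply_moves, never from a script. Its argument "rows" is one flat list of numbers, 6 for each row, row after row: the shift along the tool's x, y, z normalised to -1 to 1, where 1 is 0.6 m, then the turn, a rotation vector about the tool's x, y, z normalised to -1 to 1, where 1 is 90 degrees. A call has 1 to 20 rows; each row is the pose to reach, as a shift and turn from the pose commanded when the call began, along the tool's axes at that moment; what a row does not reach only later rows make up. A row lasts 1/10 s, in which the tool goes at most 50 mm and 8.59 degrees, less where a joint would pass 70% of its speed; a pose out of reach is approached as far as the arm can. A call with a number of a shift or a turn outside -1 to 1 is refused whole. A call with a gripper value outside its range is refused whole. "grip" is the opening, from 0 (shut) to 1 (fully open), set as the call begins (left out, the last holds). The fingers move at their own pace and stop on an object; "grip_force" is the grip in N (left out, the last holds). Time passes only in rows, so rows that repeat a pose let the fingers close. It gives the time, the measured TCP pose, the force, the opening and the grip force at its end, in the units of the state.
- ctrl.get_obs(): the state, without advancing time (a new reading comes with each control period).
- ctrl.get_image(name): name is "scene" or "top" or "wrist"; returns (picture, depth): 420x560x3 uint8, blue, green, red; 420x560 float32, m along the optical axis (not along the pixel's ray), 0 where there is no reading.
- ctrl.camera_model(name): a dict with "mtx" (3x3 intrinsics, pixels), "k1" (the pictures are not rectified: a ray, as slopes to the right and down, at radius r is drawn at 1 + k1 r^2 times it, then the intrinsics apply), "R" (3x3) and "t" (3): a world point X has camera coordinates R X + t; the wrist camera has in their place "tool_from_camera" (4x4, takes a point from camera to tool coordinates, whose origin is the TCP and whose axes are the flange's). Camera axes: x right, y down, z forward; pixel columns grow to the right and rows downward; lengths in m; the calibration is good to about 2 mm. A picture is of the moment at which its call begins: read the wrist's pose just before it. camera_model takes no time and is no camera call.
- ctrl.finish_job(): hands the job in; it is judged then, once.
The state is a dict: "t": time; "q": joint angles; "dq": joint speeds; "effort": joint torques, N m; "tool_pos": TCP position; "tool_rot": TCP orientation; "contact_force": force on the tool from outside, world axes, zero at the start; "wrist_torque": the same for the moment, N m; "opening": finger opening in m; "grip_force": force on a finger pad.
Only numpy, scipy, OpenCV 4.12 (cv2) and the standard library are available. Lean on these libraries where they do the work, as an engineer would, in place of code of your own. Each camera call takes 0.05 s, during which the arm holds its last target. There are 200 camera calls.

## Working session

There is one attempt and no reset: what is moved stays moved. The work goes in short steps, Python scripts to look and compute and a tool call to move; the robot and the scene stay as the last step left them, time stands still between calls to the robot, and variables do not carry over. Pictures are saved under pics/ and viewed, at most 10 in all, crops included, and the job is handed in when it is done.

Besides the shell and the picture viewer there is one more tool, called after ">>>" as name(argument=value, ...) on one line, values as JSON. apply_moves: Moves the arm, as the interface text tells. Its arguments: {"type":"object","properties":{"rows":{"type":"array","items":{"type":"number"}},"grip":{"type":"number"},"grip_force":{"type":"number"}},"required":["rows"]}

```bash
ls; mkdir -p pics
cat > h.py <<'E'
import numpy as np, cv2
from scipy.spatial.transform import Rotation as Ro
from station import ctrl
def world(name,img_depth,uv,obs=None):
    m=ctrl.camera_model(name); K=m["mtx"]; k1=m["k1"]
    out=[]
    for u,v in uv:
        d=np.array([(u-K[0][2])/K[0][0],(v-K[1][2])/K[1][1]]); s=d.copy()
        for _ in range(20): s=d/(1+k1*(s@s))
        z=img_depth[int(round(v)),int(round(u))]
        out.append([s[0]*z,s[1]*z,z])
    return towld(name,np.array(out),obs)
def towld(name,P,obs):
    m=ctrl.camera_model(name)
    if name=="wrist":
        T=np.array(m["tool_from_camera"]); P=P@T[:3,:3].T+T[:3,3]
        return P@Ro.from_rotvec(obs["tool_rot"]).as_matrix().T+obs["tool_pos"]
    return (P-np.array(m["t"]))@np.array(m["R"])
def cloud(name,depth,obs=None):
    m=ctrl.camera_model(name); K=np.array(m["mtx"],float); k1=m["k1"]
    v,u=np.mgrid[:depth.shape[0],:depth.shape[1]]
    d=np.stack([(u-K[0,2])/K[0,0],(v-K[1,2])/K[1,1]],-1); s=d.copy()
    for _ in range(20): s=d/(1+k1*(s**2).sum(-1,keepdims=True))
    P=np.dstack([s*depth[...,None],depth]).reshape(-1,3)
    return towld(name,P,obs).reshape(depth.shape+(3,))
E
python3 - <<'E'
from h import *
o=ctrl.get_obs(); print(o, ctrl.tip_extent)
for n in("scene","top"):
    im,d=ctrl.get_image(n); cv2.imwrite(f"pics/{n}.png",im); np.savez(f"{n}.npz",im=im,d=d)
    print(n,ctrl.camera_model(n))
E
```

```text
pics
{'t': 0.0, 'q': array([-1.22597790e+00,  5.33577346e-02,  1.61431253e+00,  1.21791718e-05,
        1.47602951e+00, -1.19034712e-01]), 'dq': array([ 0.00253123, -0.00193175,  0.00174177,  0.00087183, -0.00010899,
        0.00133743]), 'effort': array([-3.66947988e-04, -3.93673968e+01, -3.70179319e+01, -1.62128558e-04,
        6.90528075e-03, -7.53243739e-06]), 'tool_pos': array([ 0.27944081, -0.55850629,  0.30265127]), 'tool_rot': array([-3.05543911e+00, -7.21620942e-01,  3.53705082e-04]), 'contact_force': array([ 0.04978369, -0.44589394,  0.45559929]), 'wrist_torque': array([-0.0273762 ,  0.0159552 ,  0.02717932]), 'grip_force': 0.0, 'opening': 0.08523075661234607} 0.0726
scene {'mtx': array([[386.72195979,   0.        , 275.02776106],
       [  0.        , 386.72195979, 208.55783848],
       [  0.        ,   0.        ,   1.        ]]), 'k1': -0.10945950229756375, 'R': array([[-0.79623227,  0.60482275,  0.01426938],
       [ 0.41693706,  0.56567131, -0.71146291],
       [-0.43838073, -0.56054029, -0.70257876]]), 't': array([ 0.34862721, -0.16205923,  1.24791533])}
top {'mtx': array([[439.51294148,   0.        , 279.74527731],
       [  0.        , 439.51294148, 217.46501005],
       [  0.        ,   0.        ,   1.        ]]), 'k1': 0.04367956128182549, 'R': array([[-0.01212834, -0.99978487, -0.01682628],
       [-0.99750033,  0.0132687 , -0.0694049 ],
       [ 0.06961323,  0.01594246, -0.99744666]]), 't': array([0.04128252, 0.46808246, 1.12623293])}
```

View pics/scene.png

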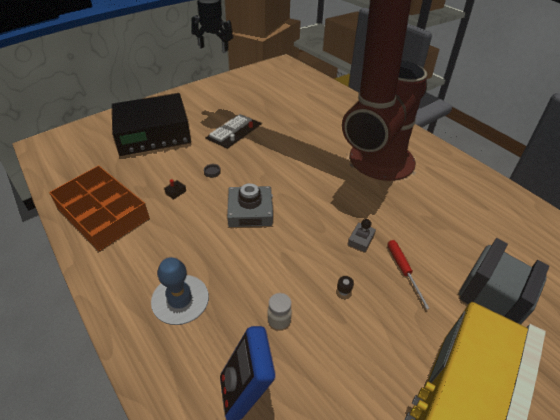

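View pics/top.png

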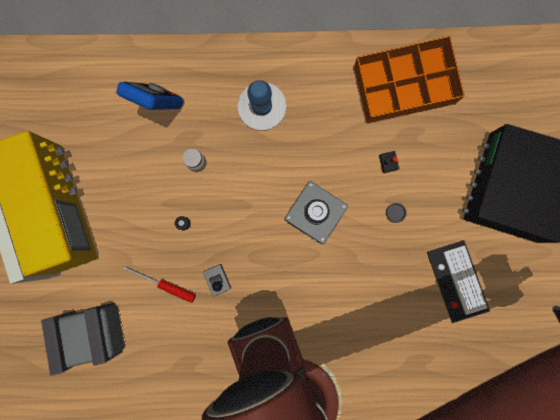

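The scene view shows the column at (250,200) and the sensor, a small black head, at (345,285). In the top view the column is at (317,211), the sensor at (183,223), the jar at (194,159), the screwdriver at (165,285) and the lens cell at (396,213).

Run:
```python
from h import *
C={}
for n in("scene","top"):
    z=np.load(n+".npz"); C[n]=(cloud(n,z["d"]),z["im"])
P,im=C["top"]
print("bench",P[250,140],P[240,420]); 
for nm,(u,v) in dict(sensor=(183,223),col=(317,211)).items():
    w=P[v-30:v+30,u-30:u+30].reshape(-1,3)
    for lo,hi in ((.008,.03),(.03,.05),(.055,.074),(.076,.09)):
        s=w[(w[:,2]>lo)&(w[:,2]<hi)]
        if len(s)>5: print(nm,lo,hi,len(s),s.mean(0).round(4),((s.max(0)+s.min(0))/2).round(4),np.ptp(s,axis=0).round(4))
# all objects map heights in the workspace
P2,im2=C["scene"]
for nm,(u,v) in dict(sensor=(345,285),col=(249,195)).items():
    w=P2[v-30:v+30,u-30:u+30].reshape(-1,3)
    for lo,hi in ((.008,.03),(.036,.05),(.055,.074),(.078,.09)):
        s=w[(w[:,2]>lo)&(w[:,2]<hi)]
        if len(s)>5: print("scene",nm,lo,hi,len(s),((s.max(0)+s.min(0))/2).round(4),np.ptp(s,axis=0).round(4))
# house square orientation
m=((P[...,2]>.03)&(P[...,2]<.05)).astype(np.uint8); m[:160]=0;m[260:]=0;m[:,:270]=0;m[:,360:]=0
pts=P[m>0][:,:2].astype(np.float32); print(cv2.minAreaRect(pts*1000))
cv2.imwrite("pics/c1.png",cv2.resize(im[130:310,110:430],None,fx=2.5,fy=2.5,interpolation=cv2.INTER_CUBIC))
for nm,(u,v) in dict(jar=(194,159),plug=(216,280),scr=(178,290),lens=(396,213),block2=(389,161)).items(): print(nm,P[v,u].round(3))
```

```text
bench [ 0.38895524  0.40391306 -0.00062046] [ 4.06079584e-01 -3.28912509e-01 -3.52936786e-04]
sensor 0.008 0.03 13 [0.4545 0.2731 0.0234] [0.4556 0.2746 0.0237] [0.0285 0.0106 0.0119]
sensor 0.03 0.05 161 [0.4569 0.2861 0.0393] [0.4575 0.2859 0.038 ] [0.0333 0.0331 0.0146]
col 0.008 0.03 28 [ 0.4334 -0.0275  0.025 ] [ 0.4503 -0.0527  0.0216] [0.083  0.1334 0.0161]
col 0.03 0.05 1662 [ 0.4798 -0.0564  0.0388] [ 0.4842 -0.0589  0.0399] [0.152  0.151  0.0197]
col 0.055 0.074 273 [ 0.4792 -0.0554  0.0647] [ 0.4806 -0.0574  0.0647] [0.0606 0.0626 0.0183]
col 0.076 0.09 211 [ 0.4798 -0.0572  0.0807] [ 0.4801 -0.0597  0.082 ] [0.0473 0.0495 0.0119]
scene sensor 0.008 0.03 49 [0.4641 0.2893 0.0202] [0.0236 0.0307 0.0195]
scene sensor 0.036 0.05 166 [0.4584 0.2871 0.0393] [0.0359 0.0341 0.0064]
scene col 0.008 0.03 276 [ 0.4848 -0.1189  0.0189] [0.1541 0.2867 0.0218]
scene col 0.036 0.05 943 [ 0.4806 -0.0565  0.0428] [0.1601 0.161  0.0136]
scene col 0.055 0.074 233 [ 0.4807 -0.0526  0.0645] [0.0624 0.0568 0.0189]
scene col 0.078 0.09 134 [ 0.4807 -0.0567  0.0809] [0.0465 0.0473 0.0058]
((479.8226623535156, -56.513397216796875), (120.62796020507812, 121.38406372070312), 55.78239059448242)
jar [0.614 0.247 0.072]
plug [0.31  0.199 0.034]
scr [0.286 0.298 0.022]
lens [ 0.477 -0.268  0.004]
block2 [ 0.608 -0.246  0.038]
```

View pics/c1.png

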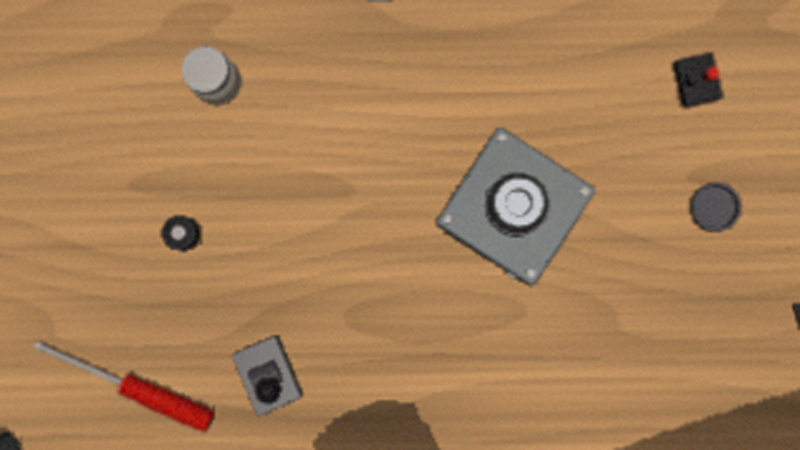

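Crop: the sensor head is at (181,233) and the column socket at (517,203). That puts the sensor at about (0.457, 0.287) and the column axis at about (0.480, -0.057). The measured heights of 39 and 82 mm and the 48 and 60 mm ring diameters match the given sizes. First I'll hover over the column.

```bash
cat >> h.py <<'E'
def delta(tgt):
    o=ctrl.get_obs(); R=Ro.from_rotvec(o["tool_rot"]).as_matrix()
    d=R.T@(np.array(tgt)-o["tool_pos"]); print("t",o["t"],"d mm",(d*1000).round(1),"norm",(d/0.6).round(4)); return d
E
python3 - <<'E'
from h import *
print(ctrl.camera_model("wrist")); o=ctrl.get_obs(); print(Ro.from_rotvec(o["tool_rot"]).as_matrix().round(4))
delta([.480,-.057,.252])
E
```

```text
{'mtx': array([[377.13629816,   0.        , 281.57921795],
       [  0.        , 377.13629816, 204.56669578],
       [  0.        ,   0.        ,   1.        ]]), 'k1': -0.006498469760073786, 'tool_from_camera': array([[-8.25981048e-04, -9.59983963e-01, -2.80053761e-01,
         7.07786796e-02],
       [ 9.99999657e-01, -7.74893857e-04, -2.93140463e-04,
        -2.71026307e-04],
       [ 6.43982042e-05, -2.80053907e-01,  9.59984273e-01,
        -6.84631950e-02],
       [ 0.00000000e+00,  0.00000000e+00,  0.00000000e+00,
         1.00000000e+00]])}
[[ 8.944e-01  4.473e-01 -7.000e-04]
 [ 4.473e-01 -8.944e-01  1.800e-03]
 [ 2.000e-04 -1.900e-03 -1.000e+00]]
t 0.1 d mm [ 403.7 -358.8   51.5] norm [ 0.6729 -0.5979  0.0859]
```

>>> apply_moves(rows=[0.673,-0.598,0.086,0,0,0,0.673,-0.598,0.086,0,0,0,0.673,-0.598,0.086,0,0,0,0.673,-0.598,0.086,0,0,0,0.673,-0.598,0.086,0,0,0,0.673,-0.598,0.086,0,0,0,0.673,-0.598,0.086,0,0,0,0.673,-0.598,0.086,0,0,0,0.673,-0.598,0.086,0,0,0,0.673,-0.598,0.086,0,0,0,0.673,-0.598,0.086,0,0,0,0.673,-0.598,0.086,0,0,0,0.673,-0.598,0.086,0,0,0,0.673,-0.598,0.086,0,0,0,0.673,-0.598,0.086,0,0,0,0.673,-0.598,0.086,0,0,0])

```text
t: 1.7
tool_pos: [0.48, -0.0585, 0.2524]
tool_rot: [3.058, 0.719, 0.0]
contact_force: [0.0, -0.2, 0.8]
opening: 0.0853
grip_force: 0.0
```

```bash
cat >> h.py <<'E'
def snap(tag):
    o=ctrl.get_obs(); im,d=ctrl.get_image("wrist"); np.savez(tag+".npz",im=im,d=d,p=o["tool_pos"],r=o["tool_rot"])
    cv2.imwrite(f"pics/{tag}.png",im); P=cloud("wrist",d,o); return o,im,d,P
def band(P,lo,hi,c,rad):
    w=P.reshape(-1,3); s=w[(w[:,2]>lo)&(w[:,2]<hi)&(np.hypot(w[:,0]-c[0],w[:,1]-c[1])<rad)]
    (x,y),r=cv2.minEnclosingCircle((s[:,:2]*1000).astype(np.float32)); 
    print(lo,hi,len(s),"mean",s.mean(0).round(4),"circ",round(x,1),round(y,1),"r",round(r,1))
E
python3 - <<'E'
from h import *
o,im,d,P=snap("wcol"); print(o["t"],o["tool_pos"],o["dq"].round(3))
band(P,.078,.087,(.48,-.057),.04); band(P,.055,.06+.003,(.48,-.057),.04); band(P,.066,.075,(.48,-.057),.04)
E
```

```text
1.7 [ 0.48003259 -0.05853857  0.25242372] [ 0.005  0.002 -0.002  0.001 -0.001  0.002]
0.078 0.087 2647 mean [ 0.481  -0.0576  0.0803] circ 480.1 -58.0 r 24.0
0.055 0.063 1474 mean [ 0.4864 -0.0551  0.0591] circ 480.2 -58.1 r 32.0
0.066 0.075 1728 mean [ 0.4853 -0.0555  0.0709] circ 479.9 -58.1 r 29.7
```

View pics/wcol.png

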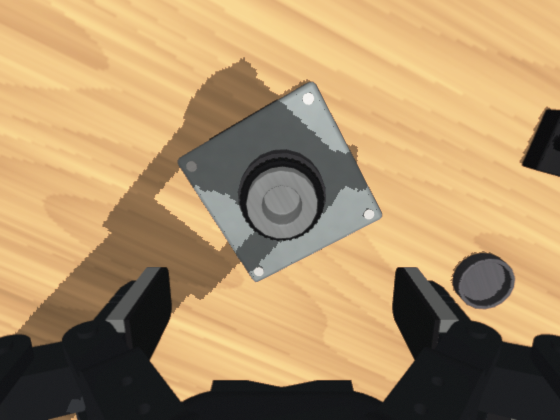

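The wrist view shows the column top at (282,203), with the fingertips open at the lower left and right. The circle fits give radii of 24, 32 and 29.7 mm, as they should, all centred on (0.480, -0.058). Next I'll hover over the sensor.

Run:
```python
from h import *
delta([.4573,.2865,.21])
```

```text
t 1.75 d mm [ 133.3 -318.9   42.4] norm [ 0.2222 -0.5315  0.0706]
```

>>> apply_moves(rows=[0.222,-0.532,0.07,0,0,0,0.222,-0.532,0.07,0,0,0,0.222,-0.532,0.07,0,0,0,0.222,-0.532,0.07,0,0,0,0.222,-0.532,0.07,0,0,0,0.222,-0.532,0.07,0,0,0,0.222,-0.532,0.07,0,0,0,0.222,-0.532,0.07,0,0,0,0.222,-0.532,0.07,0,0,0,0.222,-0.532,0.07,0,0,0,0.222,-0.532,0.07,0,0,0])

```text
t: 2.85
tool_pos: [0.4571, 0.2863, 0.2106]
tool_rot: [3.058, 0.718, 0.001]
contact_force: [0.6, 0.0, -0.1]
opening: 0.0854
grip_force: 0.0
```

Run:
```python
from h import *
o,im,d,P=snap("wsen"); print(o["t"],o["tool_pos"],o["dq"].round(3),o["contact_force"])
band(P,.034,.045,(.4573,.2865),.04); band(P,.025,.045,(.4573,.2865),.04)
print(P[300,282],P[60,282])
c=P.reshape(-1,3); print(delta([.4573,.2865,.09]))
```

```text
2.85 [0.45709791 0.28632733 0.21058567] [-0.001 -0.001  0.001 -0.    -0.     0.   ] [ 0.64300457  0.02073086 -0.10797442]
0.034 0.045 2172 mean [0.4578 0.2874 0.0385] circ 457.1 287.0 r 18.0
0.025 0.045 2297 mean [0.4584 0.2878 0.038 ] circ 457.1 287.0 r 18.1
[ 0.37313718  0.24460959 -0.00079155] [ 0.54140524  0.32817813 -0.00214114]
t 2.9 d mm [  0.2  -0.  120.6] norm [ 3.00e-04 -1.00e-04  2.01e-01]
[ 1.93854204e-04 -3.20976455e-05  1.20625666e-01]
```

View pics/wsen.png

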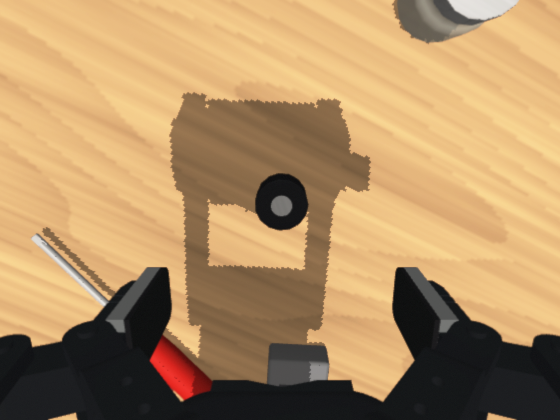

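The sensor head shows at (282,201) with a circle fit of r = 18.0 at (0.4571, 0.2870). The screwdriver and plug block are well away from the finger paths. I'll set the ring opening and measure where the tips really stand.

>>> apply_moves(rows=[0.0005,-0.001,0.08,0,0,0,0.0005,-0.001,0.08,0,0,0,0.0005,-0.001,0.08,0,0,0,0.0005,-0.001,0.08,0,0,0,0.0005,-0.001,0.08,0,0,0,0.0005,-0.001,0.08,0,0,0], grip=0.69)

```text
t: 3.5
tool_pos: [0.4574, 0.2886, 0.164]
tool_rot: [-3.057, -0.722, -0.004]
contact_force: [0.1, 0.6, 0.0]
opening: 0.0589
grip_force: 0.0
```

```bash
cat >> h.py <<'E'
def tips(d):
    T=np.array(ctrl.camera_model("wrist")["tool_from_camera"])
    I=dict(tool_rot=np.zeros(3),tool_pos=np.zeros(3)); P=cloud("wrist",d,I).reshape(-1,3)
    for s in(-1,1):
        w=P[(P[:,2]>.03)&(P[:,2]<.085)&(abs(P[:,0])<.02)&(s*P[:,1]>.015)&(abs(P[:,1])<.07)]
        if len(w): print("tip side",s,len(w),"zmax",np.percentile(w[:,2],[90,97,99.5]).round(4),"x",np.percentile(w[:,0],[1,99]).round(4),"y",np.percentile(w[:,1],[1,99]).round(4))
E
python3 - <<'E'
from h import *
print(ctrl.tip_extent); tips(np.load("wsen.npz")["d"])
o,im,d,P=snap("w58"); print(o["t"],o["tool_pos"],o["opening"]); tips(d)
E
```

```text
0.0726
tip side -1 3129 zmax [0.055  0.0585 0.0606] x [-0.0111  0.0111] y [-0.0565 -0.0427]
tip side 1 3114 zmax [0.055  0.0587 0.0605] x [-0.011  0.011] y [0.0419 0.0558]
3.5 [0.45739488 0.28863224 0.16403338] 0.05891604631049648
tip side -1 3101 zmax [0.0611 0.0656 0.0684] x [-0.0108  0.0112] y [-0.0431 -0.0296]
tip side 1 3100 zmax [0.0612 0.0654 0.0687] x [-0.0108  0.0111] y [0.0288 0.0424]
```

Run:
```python
from h import *
o=ctrl.get_obs();print(o["tool_pos"],o["tool_rot"]); delta([.4571,.2870,.093])
```

```text
[0.45720782 0.28860886 0.16371926] [-3.05706718 -0.72193907 -0.00366026]
t 3.55 d mm [-1.   1.4 70.7] norm [-0.0016  0.0023  0.1179]
```

>>> apply_moves(rows=[-0.0016,0.0023,0.06,0,0,0,-0.0016,0.0023,0.1,0,0,0,-0.0016,0.0023,0.118,0,0,0,-0.0016,0.0023,0.118,0,0,0,-0.0016,0.0023,0.118,0,0,0,-0.0016,0.0023,0.118,0,0,0,-0.0016,0.0023,0.118,0,0,0])

```text
t: 4.25
tool_pos: [0.4573, 0.2871, 0.0931]
tool_rot: [-3.057, -0.722, -0.004]
contact_force: [-0.5, -0.4, -0.3]
opening: 0.059
grip_force: 0.0
```

Run:
```python
from h import *
o=ctrl.get_obs();print(o["tool_pos"],Ro.from_rotvec(o["tool_rot"]).as_matrix()[:,2]); delta([.4571,.2870,.093])
```

```text
[0.45725172 0.28710018 0.09306953] [ 0.00256088  0.00112737 -0.99999609]
t 4.25 d mm [-0.2  0.   0.1] norm [-0.0003  0.      0.0001]
```

>>> apply_moves(rows=[0,0,0,0,0,0,0,0,0,0,0,0,0,0,0,0,0,0,0,0,0,0,0,0,0,0,0,0,0,0,0,0,0,0,0,0,0,0,0,0,0,0,0,0,0,0,0,0], grip=0, grip_force=25)

```text
t: 5.05
tool_pos: [0.4568, 0.2869, 0.0923]
tool_rot: [-3.057, -0.722, -0.002]
contact_force: [-1.0, -0.8, 5.2]
opening: 0.0342
grip_force: 25.0
```

Run:
```python
from h import *
o,im,d,P=snap("wg"); print(o["t"],o["tool_pos"],o["opening"],o["grip_force"],o["contact_force"]); tips(d)
band(P,.034,.045,(.4573,.2870),.0175)
```

```text
5.05 [0.45677384 0.28686402 0.09231366] 0.03421640492353459 25.016629993915558 [-0.99856328 -0.80352247  5.2468863 ]
tip side -1 2888 zmax [0.0615 0.0671 0.0712] x [-0.0109  0.0119] y [-0.0345 -0.0152]
tip side 1 2799 zmax [0.0616 0.0668 0.0707] x [-0.0109  0.0119] y [0.0152 0.034 ]
0.034 0.045 6630 mean [0.4582 0.2873 0.0385] circ 457.3 287.0 r 17.5
```

>>> apply_moves(rows=[0,0,-0.03,0,0,0,0,0,-0.08,0,0,0,0,0,-0.15,0,0,0,0,0,-0.2,0,0,0,0,0,-0.2,0,0,0,0,0,-0.2,0,0,0,0,0,-0.2,0,0,0])

```text
t: 5.8
tool_pos: [0.4552, 0.2861, 0.2091]
tool_rot: [3.057, 0.722, -0.006]
contact_force: [0.5, 0.9, -0.6]
opening: 0.0343
grip_force: 25.4
```

Run:
```python
from h import *
o,im,d,P=snap("wl"); print(o["t"],o["tool_pos"],o["opening"],o["grip_force"],o["contact_force"])
p=o["tool_pos"]
I=dict(tool_rot=np.zeros(3),tool_pos=np.zeros(3))
for tag in("wg","wl"):
    Q=cloud("wrist",np.load(tag+".npz")["d"],I).reshape(-1,3)
    w=Q[(np.hypot(Q[:,0],Q[:,1])<.0175)&(Q[:,2]>.03)&(Q[:,2]<.06)]; 
    A=np.c_[w[:,:2],np.ones(len(w))]; print(tag,len(w),np.linalg.lstsq(A,w[:,2],rcond=None)[0].round(4), w.mean(0).round(4),np.percentile(w[:,0],[.5,99.5]).round(4))
delta([.4801-.0003,-.0580,.2105])
```

```text
5.8 [0.45517025 0.28612804 0.20906117] 0.034279887691925075 25.391128063201904 [ 0.534377    0.90132936 -0.63105957]
wg 6725 [ 0.0137 -0.0627  0.0532] [0.0008 0.0004 0.0532] [-0.0164  0.0169]
wl 6733 [ 0.0111 -0.0626  0.0533] [0.0008 0.0004 0.0532] [-0.0164  0.0169]
t 5.85 d mm [-131.9  318.8   -1.1] norm [-0.2198  0.5313 -0.0018]
```

>>> apply_moves(rows=[-0.22,0.531,-0.002,0,0,0,-0.22,0.531,-0.002,0,0,0,-0.22,0.531,-0.002,0,0,0,-0.22,0.531,-0.002,0,0,0,-0.22,0.531,-0.002,0,0,0,-0.22,0.531,-0.002,0,0,0,-0.22,0.531,-0.002,0,0,0,-0.22,0.531,-0.002,0,0,0,-0.22,0.531,-0.002,0,0,0,-0.22,0.531,-0.002,0,0,0,-0.22,0.531,-0.002,0,0,0,-0.22,0.531,-0.002,0,0,0])

```text
t: 7.05
tool_pos: [0.4807, -0.0561, 0.2124]
tool_rot: [-3.056, -0.725, 0.001]
contact_force: [-0.3, 0.7, -1.8]
opening: 0.0342
grip_force: 25.6
```

Run:
```python
from h import *
o=ctrl.get_obs();print(o["tool_pos"],Ro.from_rotvec(o["tool_rot"]).as_matrix().round(4),o["contact_force"]); delta([.4798,-.0581,.180])
```

```text
[ 0.48068927 -0.0561309   0.21239101] [[ 8.934e-01  4.492e-01 -5.000e-04]
 [ 4.492e-01 -8.934e-01  2.000e-04]
 [-3.000e-04 -4.000e-04 -1.000e+00]] [-0.25806297  0.74122715 -1.7622308 ]
t 7.05 d mm [-1.7  1.4 32.4] norm [-0.0028  0.0023  0.054 ]
```

>>> apply_moves(rows=[-0.0028,0.0023,0.03,0,0,0,-0.0028,0.0023,0.054,0,0,0,-0.0028,0.0023,0.054,0,0,0,-0.0028,0.0023,0.054,0,0,0,-0.0028,0.0023,0.054,0,0,0,-0.0028,0.0023,0.054,0,0,0])

```text
t: 7.65
tool_pos: [0.4804, -0.0594, 0.1812]
tool_rot: [3.057, 0.722, 0.002]
contact_force: [0.3, -0.9, -1.1]
opening: 0.0342
grip_force: 25.6
```

Run:
```python
from h import *
o=ctrl.get_obs();print(o["tool_pos"],Ro.from_rotvec(o["tool_rot"]).as_matrix()[:,2].round(4),o["contact_force"]); delta([.4798,-.0581,.168])
```

```text
[ 0.48040255 -0.05939461  0.18119447] [ 1.5e-03 -4.0e-04 -1.0e+00] [ 0.32371552 -0.90840894 -1.07592345]
t 7.65 d mm [ 0.  -1.4 13.2] norm [ 0.     -0.0024  0.022 ]
```

>>> apply_moves(rows=[0,-0.0024,0.004,0,0,0,0,-0.0024,0.004,0,0,0,0,-0.0024,0.004,0,0,0,0,-0.0024,0.004,0,0,0])

```text
t: 8.05
tool_pos: [0.4792, -0.058, 0.1779]
tool_rot: [-3.057, -0.722, 0.0]
contact_force: [-0.3, -0.4, -2.0]
opening: 0.0343
grip_force: 25.6
```

Run:
```python
from h import *
for i in range(3):
    o=ctrl.get_obs();print(o["tool_pos"],Ro.from_rotvec(o["tool_rot"]).as_matrix()[:,2].round(4),o["contact_force"]); delta([.4798,-.0581,.168])
    if i<1: ctrl.get_image("top")
```

```text
[ 0.47922841 -0.05804372  0.1779164 ] [-0.  0. -1.] [-0.32006272 -0.43989486 -1.95379615]
t 8.05 d mm [0.5 0.3 9.9] norm [0.0008 0.0005 0.0165]
[ 0.47927221 -0.0580728   0.17795493] [ 0. -0. -1.] [-0.2315373  -1.36422559 -1.1490921 ]
t 8.1 d mm [ 0.5  0.3 10. ] norm [0.0008 0.0004 0.0166]
[ 0.47927221 -0.0580728   0.17795493] [ 0. -0. -1.] [-0.2315373  -1.36422559 -1.1490921 ]
t 8.1 d mm [ 0.5  0.3 10. ] norm [0.0008 0.0004 0.0166]
```

Within 0.6 mm. I'll lower gently with the small correction.

>>> apply_moves(rows=[0.0008,0.0005,0.004,0,0,0,0.0008,0.0005,0.008,0,0,0,0.0008,0.0005,0.012,0,0,0,0.0008,0.0005,0.016,0,0,0,0.0008,0.0005,0.016,0,0,0])

```text
t: 8.6
tool_pos: [0.4795, -0.058, 0.1677]
tool_rot: [-3.057, -0.722, 0.001]
contact_force: [-0.1, 0.3, -1.6]
opening: 0.0343
grip_force: 25.6
```

Run:
```python
from h import *
o=ctrl.get_obs();print(o["tool_pos"],Ro.from_rotvec(o["tool_rot"]).as_matrix()[:,2].round(4),o["contact_force"],o["opening"]); delta([.4798,-.0581,.157])
```

```text
[ 0.47951776 -0.05803877  0.16767867] [-1.e-03  2.e-04 -1.e+00] [-0.11525915  0.33728985 -1.58213305] 0.03426665041019507
t 8.6 d mm [ 0.2  0.2 10.7] norm [0.0004 0.0003 0.0178]
```

>>> apply_moves(rows=[0.0003,0.0003,0.005,0,0,0,0.0003,0.0003,0.01,0,0,0,0.0003,0.0003,0.0145,0,0,0,0.0003,0.0003,0.0145,0,0,0,0.0003,0.0003,0.0145,0,0,0])

```text
t: 9.1
tool_pos: [0.48, -0.0581, 0.1595]
tool_rot: [-3.057, -0.722, 0.0]
contact_force: [0.4, -0.7, -0.4]
opening: 0.0339
grip_force: 25.6
```

>>> apply_moves(rows=[0,0,0.001,0,0,0,0,0,0.0017,0,0,0,0,0,0.0017,0,0,0])

```text
t: 9.4
tool_pos: [0.4801, -0.0582, 0.1586]
tool_rot: [3.057, 0.722, 0.0]
contact_force: [0.1, -0.0, -1.1]
opening: 0.0338
grip_force: 25.6
```

>>> apply_moves(rows=[0,0,0.001,0,0,0,0,0,0.002,0,0,0,0,0,0.0025,0,0,0,0,0,0.0025,0,0,0])

```text
t: 9.8
tool_pos: [0.48, -0.0582, 0.157]
tool_rot: [-3.057, -0.722, 0.0]
contact_force: [-0.4, 0.0, -1.2]
opening: 0.0342
grip_force: 25.6
```

>>> apply_moves(rows=[0,0,0.0008,0,0,0,0,0,0.0013,0,0,0,0,0,0.0013,0,0,0])

```text
t: 10.1
tool_pos: [0.4801, -0.0582, 0.1564]
tool_rot: [3.057, 0.722, 0.0]
contact_force: [0.3, -0.7, 0.8]
opening: 0.0339
grip_force: 25.8
```

>>> apply_moves(rows=[0,0,0,0,0,0,0,0,0,0,0,0,0,0,0,0,0,0,0,0,0,0,0,0,0,0,0,0,0,0,0,0,0,0,0,0], grip=0.8)

```text
t: 10.7
tool_pos: [0.48, -0.0582, 0.1563]
tool_rot: [3.057, 0.722, -0.0]
contact_force: [-0.7, -0.2, -0.1]
opening: 0.0682
grip_force: 0.0
```

>>> apply_moves(rows=[0,0,-0.04,0,0,0,0,0,-0.08,0,0,0,0,0,-0.13,0,0,0,0,0,-0.13,0,0,0,0,0,-0.13,0,0,0])

```text
t: 11.2
tool_pos: [0.4804, -0.0583, 0.2351]
tool_rot: [3.057, 0.722, 0.002]
contact_force: [-0.3, 0.4, -0.1]
opening: 0.0683
grip_force: 0.0
```

Run:
```python
from h import *
o,im,d,P=snap("wh"); print(o["t"],o["tool_pos"],o["opening"],o["contact_force"],o["q"][5],o["wrist_torque"]); tips(d)
band(P,.098,.112,(.4801,-.058),.03); band(P,.076,.085,(.4801,-.058),.03); band(P,.056,.063,(.4801,-.058),.04);band(P,.066,.075,(.4801,-.058),.04)
w=P.reshape(-1,3); w=w[(w[:,2]>.098)&(w[:,2]<.112)&(np.hypot(w[:,0]-.4801,w[:,1]+.058)<.016)]
print(np.linalg.lstsq(np.c_[w[:,:2]-w[:,:2].mean(0),np.ones(len(w))],w[:,2],rcond=None)[0].round(4))
delta([.4801,-.0581,.150])
```

```text
11.2 [ 0.4804148  -0.05827653  0.23507164] 0.06833825015538558 [-0.32929174  0.38847367 -0.13068153] 0.8323581950995034 [-0.00239254 -0.02019087 -0.01779735]
tip side -1 3030 zmax [0.0597 0.0638 0.0662] x [-0.0108  0.0111] y [-0.0478 -0.0342]
tip side 1 3041 zmax [0.0598 0.0638 0.0662] x [-0.0109  0.0111] y [0.0335 0.0471]
0.098 0.112 2985 mean [ 0.4811 -0.0573  0.1024] circ 480.4 -57.6 r 18.0
0.076 0.085 1324 mean [ 0.4907 -0.0534  0.0803] circ 480.3 -57.9 r 23.9
0.056 0.063 669 mean [ 0.4985 -0.0489  0.0585] circ 480.2 -57.9 r 31.9
0.066 0.075 1607 mean [ 0.4902 -0.0529  0.0709] circ 480.0 -58.1 r 29.6
[-0.0024 -0.0015  0.1025]
t 11.25 d mm [ 0.3  0.2 83.8] norm [0.0005 0.0003 0.1397]
```

View pics/wh.png

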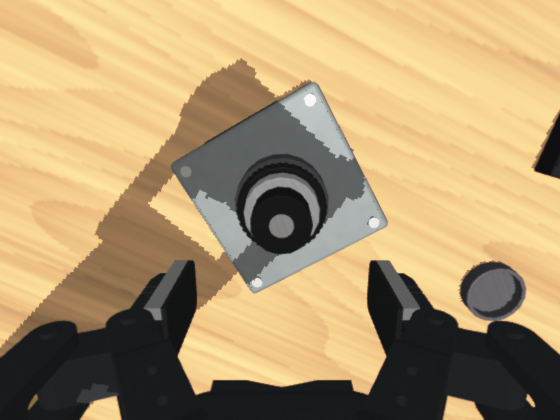

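The sensor head is home: its top is level with the slope within 0.003, centred, and at the same height bias of about -1.5 mm as the rings. Now down to the clamp ring.

>>> apply_moves(rows=[0.0005,0.0003,0.07,0,0,0,0.0005,0.0003,0.13,0,0,0,0.0005,0.0003,0.155,0,0,0,0.0005,0.0003,0.155,0,0,0,0.0005,0.0003,0.155,0,0,0,0.0005,0.0003,0.155,0,0,0])

```text
t: 11.85
tool_pos: [0.4811, -0.0584, 0.1424]
tool_rot: [3.057, 0.722, 0.003]
contact_force: [-0.1, 0.1, 0.5]
opening: 0.0684
grip_force: 0.0
```

Run:
```python
from h import *
o=ctrl.get_obs();print(o["tool_pos"],Ro.from_rotvec(o["tool_rot"]).as_matrix()[:,2].round(4)); delta([.4801,-.0580,.1317])
```

```text
[ 0.48113006 -0.05839948  0.14243031] [ 1.8e-03 -5.0e-04 -1.0e+00]
t 11.85 d mm [-0.8 -0.8 10.7] norm [-0.0013 -0.0014  0.0179]
```

>>> apply_moves(rows=[-0.0013,-0.0014,0.006,0,0,0,-0.0013,-0.0014,0.012,0,0,0,-0.0013,-0.0014,0.018,0,0,0,-0.0013,-0.0014,0.018,0,0,0,-0.0013,-0.0014,0.018,0,0,0])

```text
t: 12.35
tool_pos: [0.4792, -0.0578, 0.1304]
tool_rot: [-3.057, -0.722, 0.0]
contact_force: [0.4, -0.3, 0.9]
opening: 0.0685
grip_force: 0.0
```

Run:
```python
from h import *
o=ctrl.get_obs();print(o["tool_pos"],Ro.from_rotvec(o["tool_rot"]).as_matrix()[:,2].round(4),o["contact_force"]); delta([.4801,-.0580,.1317])
```

```text
[ 0.47924809 -0.05775728  0.13036359] [-3.e-04  1.e-04 -1.e+00] [ 0.38984136 -0.33383195  0.93485486]
t 12.35 d mm [ 0.7  0.6 -1.3] norm [ 0.0011  0.001  -0.0022]
```

>>> apply_moves(rows=[0.0011,0.001,-0.0022,0,0,0,0.0011,0.001,-0.0022,0,0,0,0.0011,0.001,-0.0022,0,0,0])

```text
t: 12.65
tool_pos: [0.4804, -0.0581, 0.1321]
tool_rot: [3.057, 0.722, 0.001]
contact_force: [-0.7, -0.0, -0.2]
opening: 0.0685
grip_force: 0.0
```

>>> apply_moves(rows=[0,0,0,0,0,0,0,0,0,0,0,0,0,0,0,0,0,0,0,0,0,0,0,0,0,0,0,0,0,0], grip=0, grip_force=60)

```text
t: 13.15
tool_pos: [0.4805, -0.0583, 0.1328]
tool_rot: [3.057, 0.722, 0.0]
contact_force: [-1.2, -1.0, 5.8]
opening: 0.0548
grip_force: 62.6
```

```bash
cat >> h.py <<'E'
def st():
    o=ctrl.get_obs(); R=Ro.from_rotvec(o["tool_rot"]).as_matrix()
    print("t",round(o["t"],2),"pos",o["tool_pos"].round(4),"yaw",round(np.degrees(np.arctan2(R[1,0],R[0,0])),2),"q6",o["q"][5].round(3),"F",o["contact_force"].round(1),"T",o["wrist_torque"].round(3),"op",round(o["opening"],4),"gf",round(o["grip_force"],1),"eff6",o["effort"][5].round(3))
E
python3 - <<'E'
from h import *
st()
E
```

```text
t 13.15 pos [ 0.4805 -0.0583  0.1328] yaw 26.57 q6 0.833 F [-1.2 -1.   5.8] T [-0.074  0.391  0.018] op 0.0548 gf 62.6 eff6 -0.056
```

>>> apply_moves(rows=[0,0,0,0,0,0.044,0,0,0,0,0,0.089,0,0,0,0,0,0.133,0,0,0,0,0,0.178,0,0,0,0,0,0.211,0,0,0,0,0,0.211])

```text
t: 13.75
tool_pos: [0.4805, -0.0583, 0.1328]
tool_rot: [3.134, 0.206, 0.0]
contact_force: [-3.2, 0.4, 5.6]
opening: 0.0552
grip_force: 62.7
```

```bash
python3 -c "
from h import *
st()"
```

```text
t 13.75 pos [ 0.4805 -0.0583  0.1328] yaw 7.54 q6 1.165 F [-3.2  0.4  5.6] T [-0.128  0.409 -0.075] op 0.0552 gf 62.7 eff6 0.048
```

>>> apply_moves(rows=[0,0,0,0,0,0.028,0,0,0,0,0,0.056,0,0,0,0,0,0.056])

```text
t: 14.05
tool_pos: [0.4805, -0.0583, 0.1328]
tool_rot: [3.14, 0.069, 0.0]
contact_force: [-1.9, 0.1, 4.8]
opening: 0.0554
grip_force: 62.7
```

```bash
python3 -c "
from h import *
st()"
```

```text
t 14.05 pos [ 0.4805 -0.0583  0.1328] yaw 2.5 q6 1.253 F [-1.9  0.1  4.8] T [-0.098  0.381 -0.162] op 0.0554 gf 62.7 eff6 0.015
```

>>> apply_moves(rows=[0,0,0,0,0,0.022,0,0,0,0,0,0.044,0,0,0,0,0,0.044])

```text
t: 14.35
tool_pos: [0.4805, -0.0583, 0.1328]
tool_rot: [3.141, -0.04, 0.0]
contact_force: [-2.0, -0.5, 5.0]
opening: 0.055
grip_force: 62.7
```

```bash
python3 -c "
from h import *
st()"
```

```text
t 14.35 pos [ 0.4805 -0.0583  0.1328] yaw -1.44 q6 1.322 F [-2.  -0.5  5. ] T [-0.132  0.323 -0.09 ] op 0.055 gf 62.7 eff6 -0.021
```

>>> apply_moves(rows=[0,0,0,0,0,0.022,0,0,0,0,0,0.044,0,0,0,0,0,0.044])

```text
t: 14.65
tool_pos: [0.4805, -0.0583, 0.1328]
tool_rot: [3.137, -0.148, 0.0]
contact_force: [-2.9, -0.5, 5.5]
opening: 0.0546
grip_force: 62.7
```

```bash
python3 -c "
from h import *
st()"
```

```text
t 14.65 pos [ 0.4805 -0.0583  0.1328] yaw -5.41 q6 1.391 F [-2.9 -0.5  5.5] T [-0.089  0.353 -0.097] op 0.0546 gf 62.7 eff6 -0.021
```

>>> apply_moves(rows=[0,0,0,0,0,0.022,0,0,0,0,0,0.044,0,0,0,0,0,0.044])

```text
t: 14.95
tool_pos: [0.4805, -0.0583, 0.1328]
tool_rot: [3.13, -0.254, 0.0]
contact_force: [-2.1, -0.0, 5.0]
opening: 0.0548
grip_force: 62.4
```

```bash
python3 -c "
from h import *
st()"
```

```text
t 14.95 pos [ 0.4805 -0.0583  0.1328] yaw -9.28 q6 1.459 F [-2.1 -0.   5. ] T [-0.1    0.401  0.31 ] op 0.0548 gf 62.4 eff6 0.42
```

Torque jumped from -0.1 to +0.31 N m (joint 6 effort from -0.02 to 0.42), so the bite has just been met. I'll take a small step to see where it levels off.

>>> apply_moves(rows=[0,0,0,0,0,0.011,0,0,0,0,0,0.011])

```text
t: 15.15
tool_pos: [0.4805, -0.0583, 0.1328]
tool_rot: [3.128, -0.28, 0.0]
contact_force: [-1.7, -0.4, 5.3]
opening: 0.0552
grip_force: 62.3
```

```bash
python3 -c "
from h import *
st()"
```

```text
t 15.15 pos [ 0.4805 -0.0583  0.1328] yaw -10.24 q6 1.476 F [-1.7 -0.4  5.3] T [-0.048  0.397  0.428] op 0.0552 gf 62.3 eff6 0.478
```

>>> apply_moves(rows=[0,0,0,0,0,0.017,0,0,0,0,0,0.033,0,0,0,0,0,0.05,0,0,0,0,0,0.05])

```text
t: 15.55
tool_pos: [0.4805, -0.0583, 0.1328]
tool_rot: [3.115, -0.403, 0.0]
contact_force: [-2.9, 0.5, 5.7]
opening: 0.0551
grip_force: 62.4
```

```bash
python3 -c "
from h import *
st()
o,im,d,P=snap('wn')
cv2.imwrite('pics/wn.png',im)"
```

```text
t 15.55 pos [ 0.4805 -0.0583  0.1328] yaw -14.75 q6 1.555 F [-2.9  0.5  5.7] T [-0.073  0.375  0.332] op 0.0551 gf 62.4 eff6 0.436
```

View pics/wn.png

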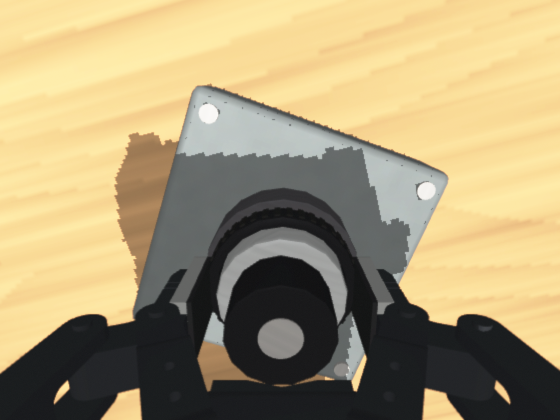

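The pads hold only the clamp ring, at about (212,290) and (355,290), and the torque stays on the bite plateau. The nip is about 6–9°. Now I'll release and retreat.

>>> apply_moves(rows=[0,0,0,0,0,0,0,0,0,0,0,0,0,0,0,0,0,0,0,0,0,0,0,0,0,0,0,0,0,0], grip=0.8)

```text
t: 16.1
tool_pos: [0.4802, -0.058, 0.1318]
tool_rot: [-3.115, 0.405, 0.0]
contact_force: [-0.3, 0.2, -0.4]
opening: 0.0689
grip_force: 0.0
```

>>> apply_moves(rows=[0,0,-0.02,0,0,0,0,0,-0.06,0,0,0,0,0,-0.12,0,0,0,0,0,-0.2,0,0,0,0,0,-0.2,0,0,0,0,0,-0.2,0,0,0,0,0,-0.2,0,0,0])

```text
t: 16.8
tool_pos: [0.4797, -0.0579, 0.2512]
tool_rot: [-3.115, 0.405, 0.002]
contact_force: [0.0, 0.2, 0.1]
opening: 0.0683
grip_force: 0.0
```

```bash
python3 -c "
from h import *
st()
o,im,d,P=snap('wf')
band(P,.098,.112,(.4801,-.058),.03); band(P,.076,.085,(.4801,-.058),.03)"
```

```text
t 16.8 pos [ 0.4797 -0.0579  0.2512] yaw -14.83 q6 1.555 F [0.  0.2 0.1] T [ 0.043 -0.003  0.045] op 0.0683 gf 0.0 eff6 0.0
0.098 0.112 2607 mean [ 0.4812 -0.058   0.1024] circ 480.5 -57.9 r 18.0
0.076 0.085 1195 mean [ 0.4908 -0.0618  0.0803] circ 480.5 -58.0 r 23.9
```

The sensor is still home and centred (height 102.4 mm, same as before), and the arm is clear.

```bash
python3 -c "
from station import ctrl
print(ctrl.finish_job())"
```

```text
the job is handed in; nothing more can be done
None
```

The sensor head is home in the socket and released, the clamp ring is nipped an estimated 6–9° past its bite, and the job is handed in with the arm clear; no verdict came back.

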